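# Make up two spanner-and-socket kits from the stock and the sprung socket rail

## Robot

A 7-joint arm with a two-finger parallel gripper is mounted at the origin on a cart in front of the work surface, level with it; the furniture and walls round the work are solid. World frame = base frame: x ahead of the robot, y to its left, z up, the work surface at z = 0. Lengths are in m, angles in rad, forces in N, time in s.
With the tool pointing down it reaches from about 0.4 to 0.85 m from the base axis. Payload 10.4 kg.
Tool frame: the origin (TCP) lies midway between the tips of the shut fingers; the grasp point (between the pads) lies 19 mm behind it; z points along the fingers, y is the line along which they close (so a half turn about z gives the same grasp; the last joint's range is limited). The gripper opens to 87 mm and grips with 3 to 60 N. Pads are 19 mm wide; open, the fingers measure 117 mm over their backs; the gripper's body (75 mm by 190 mm) begins 51 mm behind the grasp point.
Start: joints at [1.293, 0.332, -0.065, 1.46, 0.022, 1.35, -0.088], TCP at [0.158, -0.605, 0.223] pointing down, gripper open.
Joint ranges: [-2.6, 2.6], [-0.5, 2.12], [-1.47, 1.34], [0.16, 2.42], [-1.27, 4.41], [0.06, 2.06], [-2.6, 2.6]. Speed limits (rad/s): [2.22, 2.22, 2.79, 2.79, 3.14, 3.14, 3.14].

## Interface

Orientations are given as a unit quaternion [x, y, z, w].
In Python, from bench import r gives the robot as it stands.
- The arm moves only by the tool move_arm, never from a script. Its argument "targets" is a list of rows, each a list of 3 entries, a list of its own where there are three numbers: the shift along the tool's x, y, z in cm, then the turn, a rotation vector about the tool's x, y, z in rad, then the opening in per cent of the stroke, from 0 (shut) to 100 (fully open). In form: [[[x, y, z], [wx, wy, wz], gripper], ...]. A call has 1 to 20 rows; each row shifts and turns the commanded pose from where the row before left it, along the tool's axes as they then stand; what a row does not reach is not made up. A row lasts 1/8 s, in which the tool goes at most 62.5 mm and 10.7 degrees, less where a joint would pass 70% of its speed; a pose out of reach is approached as far as the arm can. A call with a gripper value outside its range is refused whole. The fingers move at their own pace and stop on an object; "grip_force" is the grip in N (left out, the last holds). Time passes only in rows, so rows that do not move let the fingers close. It gives the time, the measured TCP pose, the force, the opening and the grip force at its end, in the units of the state.
- r.read_state(): the state, without advancing time (a new reading comes with each control period).
- r.camera(name): name is "scene" or "side" or "wrist"; returns a dict with "image" (384x512x3 uint8, blue, green, red), "vertical_fov" (degrees; the focal length in pixels is half the picture's height over the tangent of half this angle, whatever the lens; pixels are square), "cx", "cy" (the principal point, pixels), "k1" (the pictures are not rectified: a ray, as slopes to the right and down, at radius r is drawn at 1 + k1 r^2 times it, then the intrinsics apply), "cam_to_world" (4x4, takes a point from camera to world coordinates). Camera axes: x right, y down, z forward; pixel columns grow to the right and rows downward; lengths in m; the calibration is good to about 2 mm. A picture is of the moment at which its call begins. There is no depth.
- r.close_job(): hands the job in; it is judged then, once.
The state is a dict: "time": time; "joint_positions": joint angles; "joint_vel": joint speeds; "joint_torque": joint torques, N m; "ee_pos": TCP position; "eef_rot": TCP orientation; "ft_force": force on the tool from outside, world axes, zero at the start; "torque": the same for the moment, N m; "width": finger opening in m; "grip_force": force on a finger pad.
Only numpy, scipy, OpenCV 4.12 (cv2) and the standard library are available. Lean on these libraries where they do the work, as an engineer would, in place of code of your own. Each camera call takes 0.05 s, during which the arm holds its last target. There are 200 camera calls.

## Task

Make up the two bolt kits, each with the spanner and the socket of one size: lay the largest spanner flat in the long slot of the larger kit tray and stand the largest socket in that tray's square recess, and put the middle spanner and the middle socket into the smaller tray in the same way. The sockets are clipped on a sprung rail and have to be pulled straight up off it; stand them upright as they stood there, with the hexagon up, and set everything down rather than dropping it. The smallest spanner and the smallest socket belong to neither kit and stay where they are.

Things in the scene. Friction and masses are not known exactly. Their poses are not given: they have to be found in the camera images.
- spanner_large: largest of three bare steel combination spanners lying flat, roughly parallel, on the bench: 230 mm long, heads at both ends up to 36 mm wide, 9 mm thick; straight shank between them 10 mm wide, its top 7 mm up. Origin: middle of the length, underside; y along the spanner, z up. Loose, about 0.17 kg, balances near the origin; grip across the shank there
- spanner_medium: middle combination spanner, 188 mm long, heads up to 27 mm wide, 9 mm thick, shank 8 mm wide with its top 7 mm up. Origin: middle of the length, underside; y along the spanner, z up. Loose, about 0.15 kg
- spanner_small: smallest combination spanner, 148 mm long, heads 21 mm wide; in neither kit, stays where it lies. Origin and axes as the others
- socket_large: largest of three round steel sockets standing hexagon end up on the rail: diameter 29 mm, 38 mm high, plain cylinder above 12 mm. Origin: centre of its lower end, z up along its axis. It sits 10 mm down over a square stud, held by two sprung balls: 5 to 12 N straight up snaps it off in the first 4 mm, free after 10 mm. Loose, about 0.10 kg
- socket_medium: middle socket, diameter 23 mm, 32 mm high, held on the rail in the same way; origin and axes as the large one. Loose, about 0.06 kg
- socket_small: smallest socket, diameter 18 mm, 26 mm high, on the rail; in neither kit, stays on its stud. Origin and axes as the large one
- clip_rail: socket rail fixed to the bench: aluminium channel 204 x 35 mm with three black clips at x = -58, 0 and +58 mm, each with a steel stud; any socket may stand on any clip. Sockets rest 12 mm above the bench, studs end 22 mm above it. Origin: centre of the underside; x along the rail, z up. Fingers that close across the rail (along its y) clear the neighbours
- tray_large: larger of two grey kit trays fixed to the bench, 276 x 141 mm; dark foam, top 18 mm (rim 21) above the bench, recess floors light grey, 5 mm up. Origin: centre of underside, x along. Spanner slot 254 x 54 along x, centre x 0, y +20.5 mm, finger scoops widen it to 82 over the middle 56 mm. Square socket recess 46 x 46, centre x +57, y -38.5 mm. Third recess, at negative x: two bolts, packed
- tray_small: smaller kit tray, 234 x 127 mm, same build, heights, origin and axes. Spanner slot 212 x 46 mm along x, centre x 0, y +17.5 mm, finger scoops widen it to 74 mm over the middle 56 mm. Square socket recess 40 x 40 mm, centre x +54, y -34.5 mm. Third recess, at negative x: two smaller bolts, packed
Not all that is in view belongs to the job. Leave any orange look-alike of the socket_medium alone.

How it is judged:
At the end, for the whole second after the job is handed in: Large and middle spanner flat on the slot floor of their tray (centre within 17 mm along, 14 mm across, 3.5 mm up), socket of the same size upright in that tray's square recess (within 13 mm each way, 3.5 mm up), at rest; smallest socket moved under 10 mm, smallest spanner under 30 mm (x of spanner_large in the frame of tray_large between -0.017 and 0.017 m and y of spanner_large in the frame of tray_large between 0.0065 and 0.0345 m and z of spanner_large in the frame of tray_large between 0.001 and 0.0085 m and angle between the y axis of spanner_large and the x axis of tray_large, either way round below 0.15 rad and linear speed of each of spanner_large, socket_large, spanner_medium, socket_medium below 0.02 m/s and x of socket_large in the frame of tray_large between 0.044 and 0.07 m and y of socket_large in the frame of tray_large between -0.0515 and -0.0255 m and z of socket_large in the frame of tray_large between 0.001 and 0.0085 m and angle between each of socket_large, socket_medium's own z axis and vertical below 0.15 rad and x of spanner_medium in the frame of tray_small between -0.017 and 0.017 m and y of spanner_medium in the frame of tray_small between 0.0035 and 0.0315 m and z of spanner_medium in the frame of tray_small between 0.001 and 0.0085 m and angle between the y axis of spanner_medium and the x axis of tray_small, either way round below 0.15 rad and x of socket_medium in the frame of tray_small between 0.041 and 0.067 m and y of socket_medium in the frame of tray_small between -0.0475 and -0.0215 m and z of socket_medium in the frame of tray_small between 0.001 and 0.0085 m and distance of socket_small from where it was at the start of the episode below 0.01 m and distance of spanner_small from where it was at the start of the episode below 0.03 m); the robot touches nothing.
It fails at once if the smallest socket is pulled off its stud or the smallest spanner is shoved away (distance of socket_small from where it was at the start of the episode above 0.012 m or distance of spanner_small from where it was at the start of the episode above 0.03 m).
It fails at once if a spanner or socket is dropped or thrown (falls free at more than 0.8 m/s) ((linear speed of spanner_large above 0.8 m/s and contact force between spanner_large and the fingers below 0.05 N) or (linear speed of spanner_medium above 0.8 m/s and contact force between spanner_medium and the fingers below 0.05 N) or (linear speed of socket_large above 0.8 m/s and contact force between socket_large and the fingers below 0.05 N) or (linear speed of socket_medium above 0.8 m/s and contact force between socket_medium and the fingers below 0.05 N)).
It also fails if it takes over 109 s, if anything falls off the work surface, if the arm or the gripper's body presses on something with over 40 N, if the wrist force passes 120 N, or if a joint passes its speed limit or range.

## Working session

There is one attempt and no reset: what is moved stays moved. The work goes in short steps, Python scripts to look and compute and a tool call to move; the robot and the scene stay as the last step left them, time stands still between calls to the robot, and variables do not carry over. Pictures are saved under pics/ and viewed, at most 14 in all, crops included, and the job is handed in when it is done.

Besides the shell and the picture viewer there is one more tool, called after "Call:" as name(argument=value, ...) on one line, values as JSON. move_arm: Moves the arm, as the interface text tells. Its arguments: {"type":"object","properties":{"targets":{"type":"array"},"grip_force":{"type":"number"}},"required":["targets"]}

```bash
mkdir -p pics
cat > h.py <<'E'
import numpy as np, cv2, pickle
from scipy.spatial.transform import Rotation as R
def snap(r,name,f):
    c=r.camera(name); cv2.imwrite(f'pics/{f}.png',c['image']); pickle.dump(c,open(f'pics/{f}.pkl','wb')); return c
def K(c):
    f=192/np.tan(np.radians(c['vertical_fov'])/2); return np.array([[f,0,c['cx']],[0,f,c['cy']],[0,0,1.]])
def p2w(f,pts,z):
    c=pickle.load(open(f'pics/{f}.pkl','rb')); T=np.array(c['cam_to_world'])
    u=cv2.undistortPoints(np.array(pts,float).reshape(-1,1,2),K(c),np.array([c['k1'],0,0,0.])).reshape(-1,2)
    d=np.c_[u,np.ones(len(u))]@T[:3,:3].T; o=T[:3,3]
    z=np.broadcast_to(z,len(u)); return o+d*((z-o[2])/d[:,2])[:,None]
def w2p(c,P):
    T=np.linalg.inv(np.array(c['cam_to_world'])); q,_=cv2.projectPoints(np.array(P,float).reshape(-1,1,3),cv2.Rodrigues(T[:3,:3])[0],T[:3,3],K(c),np.array([c['k1'],0,0,0.])); return q.reshape(-1,2)
E
python3 - <<'E'
from bench import r
from h import *
s=r.read_state(); print(s)
for n in ['scene','side','wrist']:
    c=snap(r,n,n+'0'); print(n,c['vertical_fov'],c['k1'],np.round(c['cam_to_world'],3))
a=cv2.imread('pics/scene0.png'); cv2.imwrite('pics/scene0b.png',cv2.resize(a,(800,600),interpolation=cv2.INTER_CUBIC))
E
```

```text
{'time': 0.0, 'joint_positions': array([ 1.29339579,  0.33288755, -0.06467436,  1.46094892,  0.021582  ,
        1.34990578, -0.088467  ]), 'joint_vel': array([ 0.00052851,  0.00141336,  0.00040865,  0.00131215, -0.00029307,
        0.00080822, -0.00118264]), 'joint_torque': array([-6.14491728e-04, -6.23266840e+01,  2.39275920e-02, -3.89900672e+01,
       -6.14430942e-02,  3.98861559e-02,  2.03876684e-04]), 'ee_pos': array([ 0.15741805, -0.60444314,  0.22174046]), 'eef_rot': array([ 9.91893645e-01,  1.27068751e-01, -1.21444847e-04, -7.17313607e-04]), 'ft_force': array([0.12284218, 0.19675207, 0.541627  ]), 'torque': array([-0.01221956, -0.01859491,  0.00919849]), 'grip_force': 0.0, 'width': 0.0869456824556937}
scene 46.56714340948915 -0.1133611414183686 [[-0.736 -0.259  0.625 -0.175]
 [-0.677  0.296 -0.674  0.799]
 [-0.01  -0.92  -0.393  0.518]
 [ 0.     0.     0.     1.   ]]
side 43.85024886990447 -0.13936697084722297 [[ 1.     0.005 -0.006  0.582]
 [ 0.007 -0.831  0.556 -0.748]
 [-0.002 -0.556 -0.831  1.209]
 [ 0.     0.     0.     1.   ]]
wrist 65.5510937906744 -0.04350629920861249 [[ 0.252 -0.939 -0.234  0.22 ]
 [-0.968 -0.245 -0.059 -0.586]
 [-0.001  0.241 -0.971  0.384]
 [ 0.     0.     0.     1.   ]]
```

View pics/scene0b.png

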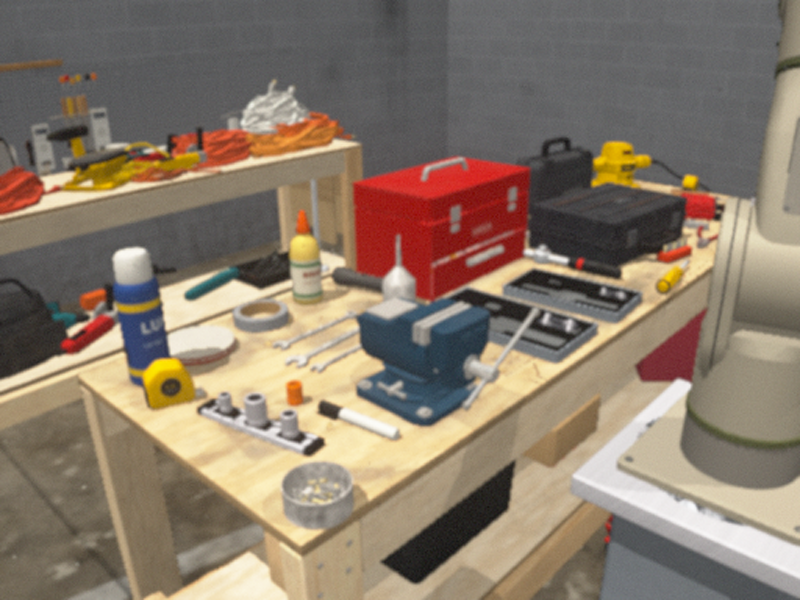

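View pics/side0.png

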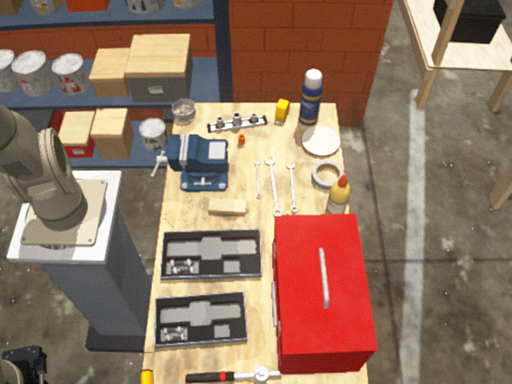

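Run:
```python
from h import *
a=cv2.imread('pics/side0.png')
cv2.imwrite('pics/s1.png',cv2.resize(a[90:225,160:350],None,fx=4.2,fy=4.2,interpolation=cv2.INTER_CUBIC))
cv2.imwrite('pics/s2.png',cv2.resize(a[220:355,145:285],None,fx=4.4,fy=4.4,interpolation=cv2.INTER_CUBIC))
```

```text
(no output)
```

View pics/s1.png

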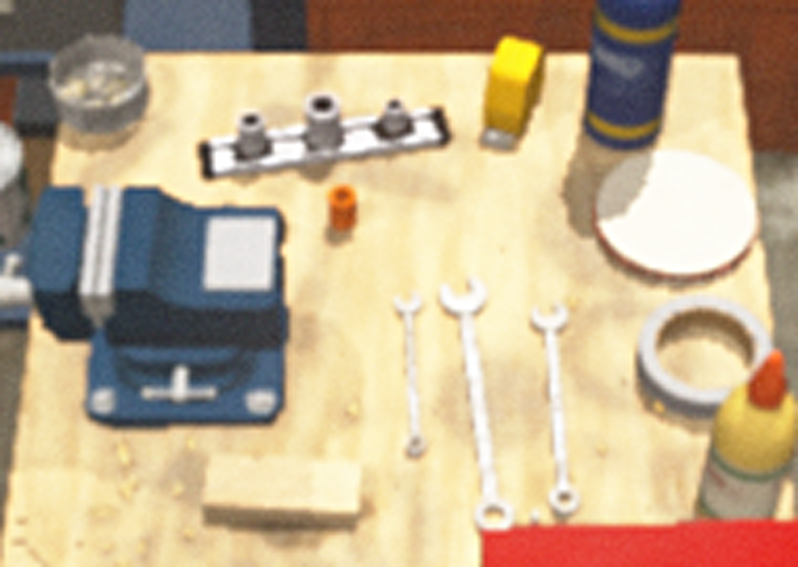

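View pics/s2.png

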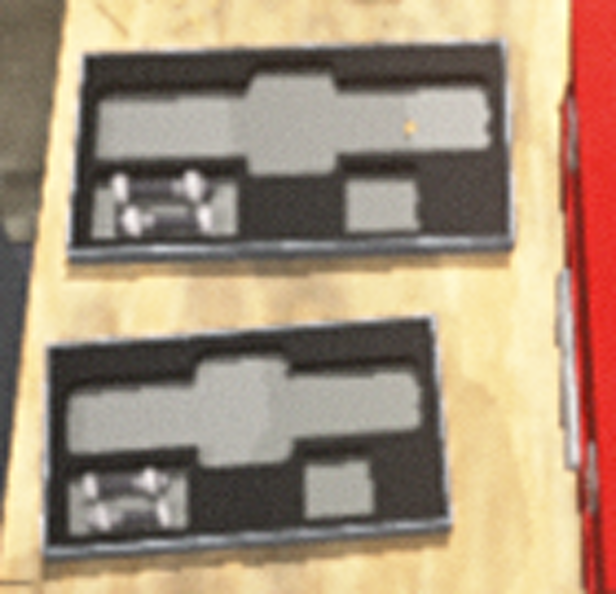

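Run:
```python
from h import *
np.set_printoptions(precision=4,suppress=True)
A=lambda p:(np.array(p,float)+.5)/4.2-.5+[160,90]
B=lambda p:(np.array(p,float)+.5)/4.4-.5+[145,220]
def sh(n,q): print(n,q[:,:2].tolist() if 0 else '\n',q)
for n,p in dict(L=[(463,282),(494,529)],M=[(550,306),(565,514)],S=[(407,296),(414,457)]).items():
    q=p2w('side0',A(p),.007); d=q[0]-q[1]; print(n,q[:,:2].ravel(),'mid',q.mean(0)[:2],'len',np.linalg.norm(d),'ang',np.arctan2(d[1],d[0]))
q=p2w('side0',A([(251,119),(323,103),(394,105)]),[.044,.05,.038]); print('sock',q,np.linalg.norm(np.diff(q,axis=0),axis=1))
q=p2w('side0',A([(207,160),(442,125)]),.01); print('rail',q)
for n,p in dict(TL=[(85,54),(508,40),(513,240),(69,250)],TS=[(48,347),(436,317),(448,520),(45,548)]).items():
    q=p2w('side0',B(p),.021); print(n,q[:,:2].ravel(),'mid',q.mean(0)[:2],[np.linalg.norm(q[i]-q[i-1]) for i in range(4)]); d=q[1]-q[0]+q[2]-q[3]; print(np.arctan2(d[1],d[0]))
q=p2w('side0',B([(382,206),(339,489)]),.005);print('rec',q)
print('vise top right, jaw top', p2w('side0',A([(280,212),(275,290),(115,190)]),.10))
print('bottle tip,toolbox',p2w('side0',A([(775,355)]),.18),p2w('side0',A([(482,527)]),.2),p2w('side0',A([(740,500)]),.0))
```

```text
L [ 0.6277  0.2093  0.6466 -0.012 ] mid [0.6372 0.0987] len 0.22209837026999638 ang 1.6560991062891606
M [0.6935 0.1865 0.6971 0.0007] mid [0.6953 0.0936] len 0.185868687919032 ang 1.5905562903923385
S [0.5849 0.1954 0.5903 0.0484] mid [0.5876 0.1219] len 0.147098508362762 ang 1.6076972593505436
sock [[0.4611 0.3436 0.044 ]
 [0.5179 0.3553 0.05  ]
 [0.574  0.3648 0.038 ]] [0.0583 0.0581]
rail [[0.4244 0.3307 0.01  ]
 [0.6128 0.3694 0.01  ]]
TL [ 0.3198 -0.0777  0.5957 -0.065   0.5986 -0.2071  0.3245 -0.2168] mid [ 0.4597 -0.1417] [np.float64(0.13917813435359558), np.float64(0.276194730315701), np.float64(0.14214300396547294), np.float64(0.274300468713521)]
0.04070789222237665
TS [ 0.3185 -0.2807  0.5521 -0.2582  0.561  -0.3836  0.3299 -0.4039] mid [ 0.4404 -0.3316] [np.float64(0.12372461763113025), np.float64(0.23465143549049722), np.float64(0.12568821867269758), np.float64(0.231982941375763)]
0.0918665636047755
rec [[ 0.5163 -0.177   0.005 ]
 [ 0.4965 -0.3607  0.005 ]]
vise top right, jaw top [[0.4924 0.1993 0.1   ]
 [0.4917 0.1273 0.1   ]
 [0.3703 0.2204 0.1   ]]
bottle tip,toolbox [[0.8206 0.0135 0.18  ]] [[ 0.6292 -0.1289  0.2   ]] [[0.824  0.0174 0.    ]]
```

```bash
cat > plan.py <<'E'
import sys; from h import *
from bench import r
np.set_printoptions(precision=3,suppress=True)
def yaw(q): 
    m=R.from_quat(q).as_matrix(); return np.arctan2(m[1,0],m[0,0])
def go(*wps):
    """wps: (x,y,z) or theta ; prints tool-frame shift cm, rows count at 5 cm/row; turn, rows at .16"""
    s=r.read_state(); p=s['ee_pos']; q=R.from_quat(s['eef_rot']); th=yaw(s['eef_rot'])
    print('t',round(s['time'],2),'p',p,'th',round(th,4),'tilt',q.as_matrix()[:,2],'j7',s['joint_positions'][6],'w',round(s['width'],4),'gf',round(s['grip_force'],1),'F',s['ft_force'])
    for w in wps:
        if np.isscalar(w):
            d=(w-th+np.pi)%(2*np.pi)-np.pi; n=int(np.ceil(abs(d)/.16)); print(' turn wz',round(-d,3),'=',n,'x',round(-d/max(n,1),4)); q=R.from_euler('z',d)*q; th=w
        else:
            d=q.inv().apply(np.array(w)-p)*100; n=int(np.ceil(np.linalg.norm(d)/5)); print(' shift',d,'=',n,'x',d/max(n,1)); p=np.array(w)
E
python3 -c "
from plan import *
go((.45,-.2,.26),1.656,(.637,.099,.2))"
```

```text
t 0.15 p [ 0.157 -0.605  0.222] th 0.2548 tilt [-0.     0.001 -1.   ] j7 -0.08853077696991175 w 0.0873 gf 0.0 F [0.03  0.133 0.616]
 shift [ 38.505 -31.779  -3.773] = 11 x [ 3.5   -2.889 -0.343]
 turn wz -1.401 = 9 x -0.1557
 shift [28.2   21.183  5.976] = 8 x [3.525 2.648 0.747]
```

Call:
move_arm(targets=[[[3.5,-2.9,-0.35],[0,0,0],40],[[3.5,-2.9,-0.35],[0,0,0],40],[[3.5,-2.9,-0.35],[0,0,0],40],[[3.5,-2.9,-0.35],[0,0,0],40],[[3.5,-2.9,-0.35],[0,0,0],40],[[3.5,-2.9,-0.35],[0,0,0],40],[[3.5,-2.9,-0.35],[0,0,0],40],[[3.5,-2.9,-0.35],[0,0,0],40],[[3.5,-2.9,-0.35],[0,0,0],40],[[3.5,-2.9,-0.35],[0,0,0],40],[[3.5,-2.9,-0.35],[0,0,0],40],[[0,0,0],[0,0,-0.156],40],[[0,0,0],[0,0,-0.156],40],[[0,0,0],[0,0,-0.156],40],[[0,0,0],[0,0,-0.156],40],[[0,0,0],[0,0,-0.156],40],[[0,0,0],[0,0,-0.156],40],[[0,0,0],[0,0,-0.156],40],[[0,0,0],[0,0,-0.156],40],[[0,0,0],[0,0,-0.156],40]])

```text
time: 2.65
ee_pos: [0.4495, -0.1991, 0.2609]
eef_rot: [0.673, 0.739, -0.0, -0.0]
ft_force: [-0.5, -0.1, 0.6]
width: 0.0345
grip_force: 0.0
```

```bash
python3 -c "
from plan import *
go((.637,.08,.2))"
```

```text
t 2.65 p [ 0.45  -0.199  0.261] th 1.6639 tilt [-0.  0. -1.] j7 0.4012514903138031 w 0.0345 gf 0.0 F [-0.457 -0.121  0.557]
 shift [26.041 21.262  6.08 ] = 7 x [3.72  3.037 0.869]
```

Call:
move_arm(targets=[[[3.72,3.04,0.87],[0,0,0],40],[[3.72,3.04,0.87],[0,0,0],40],[[3.72,3.04,0.87],[0,0,0],40],[[3.72,3.04,0.87],[0,0,0],40],[[3.72,3.04,0.87],[0,0,0],40],[[3.72,3.04,0.87],[0,0,0],40],[[3.72,3.04,0.87],[0,0,0],40],[[0,0,0],[0,0,0],40]])

```text
time: 3.65
ee_pos: [0.6386, 0.0834, 0.1983]
eef_rot: [0.673, 0.739, 0.0, -0.002]
ft_force: [-0.3, -0.8, 0.4]
width: 0.0348
grip_force: 0.0
```

Run:
```python
from plan import *
c=snap(r,'wrist','w1'); go((.637,.099,.1))
cv2.imwrite('pics/w1b.png',cv2.resize(c['image'],(800,600),interpolation=cv2.INTER_CUBIC))
```

```text
t 3.7 p [0.639 0.081 0.199] th 1.6618 tilt [-0.002  0.001 -1.   ] j7 -0.2987072227213736 w 0.0348 gf 0.0 F [0.048 0.122 0.25 ]
 shift [1.805 0.03  9.897] = 3 x [0.602 0.01  3.299]
```

View pics/w1b.png

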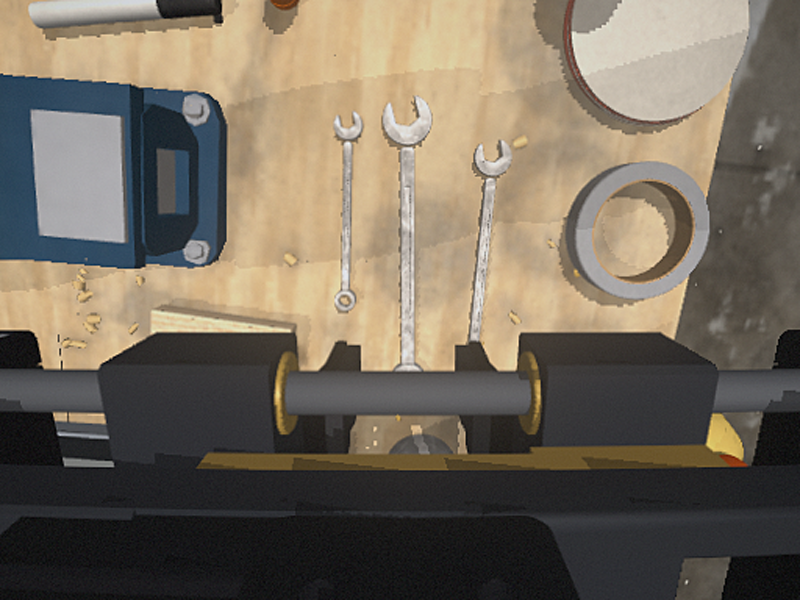

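Run:
```python
from plan import *
A=lambda p:(np.array(p,float)+.5)*.64-.5
for n,p,h in [('L',[(407,97),(407,160),(407.5,355)],.115),('M',[(494,142),(488,182),(475.5,335)],.094),('S',[(348,113),(347,150),(345,310)],.074)]:
    q=p2w('w1',A(p),.007)[:,:2]; d=q[1]-q[2]; d/=np.linalg.norm(d); t=(q[0]-q[1])@d
    tip=q[1]+d*t; print(n,q.ravel(),'ang',np.arctan2(d[1],d[0]),'mid',tip-d*h)
```

```text
L [0.625 0.214 0.629 0.171 0.643 0.021] ang 1.666355580699515 mid [0.635 0.1  ]
M [0.69  0.19  0.689 0.161 0.695 0.043] ang 1.6192084835669365 mid [0.693 0.096]
S [0.583 0.2   0.584 0.174 0.591 0.054] ang 1.6217591963025042 mid [0.587 0.126]
```

```bash
python3 -c "
from plan import *
go((.6355,.0995,.06),(.6355,.0995,.003))"
```

```text
t 3.7 p [0.639 0.081 0.199] th 1.6618 tilt [-0.002  0.001 -1.   ] j7 -0.2987072227213736 w 0.0348 gf 0.0 F [0.048 0.122 0.25 ]
 shift [ 1.864 -0.108 13.897] = 3 x [ 0.621 -0.036  4.632]
 shift [-0.006  0.011  5.7  ] = 2 x [-0.003  0.005  2.85 ]
```

Call:
move_arm(targets=[[[0.62,-0.05,4.6],[0,0,0],40],[[0.62,-0.05,4.6],[0,0,0],40],[[0.62,0,4.6],[0,0,0],40],[[0,0,0],[0,0,0],40],[[0,0,0],[0,0,0],40]])

```text
time: 4.32
ee_pos: [0.6373, 0.0966, 0.0643]
eef_rot: [0.676, 0.737, 0.001, 0.001]
ft_force: [0.6, -0.4, 1.1]
width: 0.0348
grip_force: 0.0
```

Run:
```python
from plan import *
go((.6355,.0995,.003))
```

```text
t 4.33 p [0.637 0.097 0.064] th 1.6576 tilt [ 0.002 -0.    -1.   ] j7 -0.38416616340110976 w 0.0348 gf 0.0 F [ 0.563 -0.442  1.063]
 shift [ 0.305 -0.165  6.134] = 2 x [ 0.153 -0.083  3.067]
```

Call:
move_arm(targets=[[[0.15,-0.05,2.5],[0,0,0],40],[[0.1,-0.05,2.0],[0,0,0],40],[[0,0,1.0],[0,0,0],40],[[0,0,0.3],[0,0,0],40],[[0,0,0],[0,0,0],40],[[0,0,0],[0,0,0],40]])

```text
time: 5.08
ee_pos: [0.6354, 0.0999, 0.0048]
eef_rot: [0.675, 0.738, 0.0, 0.0]
ft_force: [0.2, 0.4, 0.3]
width: 0.0348
grip_force: 0.0
```

Call:
move_arm(targets=[[[0,0,0.2],[0,0,0],40],[[0,0,0],[0,0,0],0],[[0,0,0],[0,0,0],0],[[0,0,0],[0,0,0],0],[[0,0,0],[0,0,0],0],[[0,0,0],[0,0,0],0],[[0,0,-1.0],[0,0,0],0],[[0,0,-2.0],[0,0,0],0],[[0,0,-3.0],[0,0,0],0],[[0,0,-3.0],[0,0,0],0],[[0,0,-3.0],[0,0,0],0],[[0,0,-3.0],[0,0,0],0]], grip_force=40)

```text
time: 6.58
ee_pos: [0.635, 0.1, 0.1548]
eef_rot: [0.675, 0.738, 0.0, 0.0]
ft_force: [0.5, 0.4, -2.2]
width: 0.0095
grip_force: 40.0
```

Run:
```python
from plan import *
go((.50,-.07,.16),.042,(.459,-.121,.07))
```

```text
t 6.58 p [0.635 0.1   0.155] th 1.659 tilt [ 0.001  0.    -1.   ] j7 -0.3496681801537189 w 0.0095 gf 40.0 F [ 0.528  0.393 -2.184]
 shift [-15.748 -14.943  -0.542] = 5 x [-3.15  -2.989 -0.108]
 turn wz 1.617 = 11 x 0.147
 shift [-4.31   4.912  9.006] = 3 x [-1.437  1.637  3.002]
```

Call:
move_arm(targets=[[[-3.1,-3.0,-0.3],[0,0,0],0],[[-3.1,-3.0,0],[0,0,0],0],[[-3.1,-3.0,0],[0,0,0],0],[[-3.1,-3.0,0],[0,0,0],0],[[-3.1,-3.0,0],[0,0,0],0],[[0,0,0],[0,0,0.147],0],[[0,0,0],[0,0,0.147],0],[[0,0,0],[0,0,0.147],0],[[0,0,0],[0,0,0.147],0],[[0,0,0],[0,0,0.147],0],[[0,0,0],[0,0,0.147],0],[[0,0,0],[0,0,0.147],0],[[0,0,0],[0,0,0.147],0],[[0,0,0],[0,0,0.147],0],[[0,0,0],[0,0,0.147],0],[[0,0,0],[0,0,0.147],0],[[-1.4,1.6,2.5],[0,0,0],0],[[-1.4,1.6,2.5],[0,0,0],0],[[-1.4,1.6,2.0],[0,0,0],0],[[0,0,0],[0,0,0],0]])

```text
time: 9.07
ee_pos: [0.4579, -0.1182, 0.0851]
eef_rot: [1.0, 0.02, -0.001, 0.0]
ft_force: [-0.6, 0.6, -1.4]
width: 0.0096
grip_force: 40.0
```

Run:
```python
from plan import *
c=snap(r,'wrist','w2'); d=snap(r,'side','s3')
go(.042,(.459,-.121,.05),(.459,-.121,.009))
a=cv2.resize(d['image'][220:355,145:285],None,fx=2.83,fy=2.83,interpolation=cv2.INTER_CUBIC)
cv2.imwrite('pics/v2.png',np.hstack([cv2.resize(c['image'][:,:],(400,300)),cv2.resize(a,(400,300))]))
```

```text
t 9.18 p [ 0.46  -0.117  0.087] th 0.0422 tilt [ 0.002 -0.    -1.   ] j7 -1.4501840675237214 w 0.0096 gf 40.0 F [ 0.172  1.288 -1.536]
 turn wz 0.0 = 1 x 0.0002
 shift [-0.142  0.402  3.656] = 1 x [-0.142  0.402  3.656]
 shift [-0.007 -0.002  4.1  ] = 1 x [-0.007 -0.002  4.1  ]
```

View pics/v2.png

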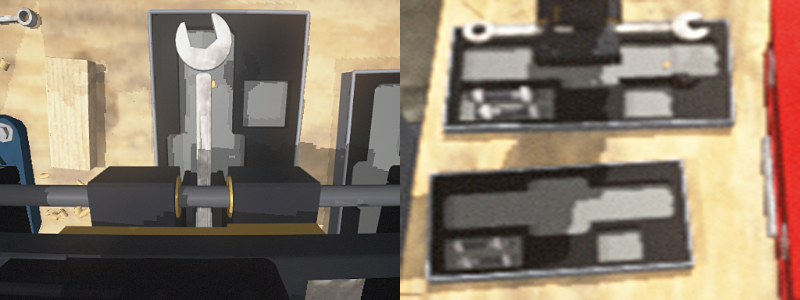

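Run:
```python
from plan import *
q=p2w('s3',[(167,233.7),(252.8,231)],.09);print(q,q.mean(0),np.linalg.norm(q[1]-q[0]))
```

```text
[[ 0.344 -0.122  0.09 ]
 [ 0.575 -0.112  0.09 ]] [ 0.46  -0.117  0.09 ] 0.23155908408148926
```

Call:
move_arm(targets=[[[-0.1,0.2,2.0],[0,0,0],0],[[0,0.2,2.0],[0,0,0],0],[[0,0,1.5],[0,0,0],0],[[0,0,1.0],[0,0,0],0],[[0,0,0.5],[0,0,0],0],[[0,0,0.3],[0,0,0],0],[[0,0,0],[0,0,0],0],[[0,0,0],[0,0,0],0]])

```text
time: 10.18
ee_pos: [0.4586, -0.1216, 0.0125]
eef_rot: [1.0, 0.021, 0.0, 0.0]
ft_force: [0.1, 0.3, -0.8]
width: 0.0096
grip_force: 40.0
```

Call:
move_arm(targets=[[[0,0,0.2],[0,0,0],0],[[0,0,0.2],[0,0,0],0],[[0,0,0.1],[0,0,0],0],[[0,0,0],[0,0,0],0],[[0,0,0],[0,0,0],0]])

```text
time: 10.8
ee_pos: [0.4584, -0.1215, 0.0072]
eef_rot: [1.0, 0.021, 0.0, 0.0]
ft_force: [0.2, 0.3, -1.6]
width: 0.0099
grip_force: 40.0
```

Call:
move_arm(targets=[[[0,0,0.08],[0,0,0],0],[[0,0,0],[0,0,0],0],[[0,0,0],[0,0,0],0]])

```text
time: 11.18
ee_pos: [0.4585, -0.1215, 0.007]
eef_rot: [1.0, 0.021, -0.0, 0.0]
ft_force: [-4.3, 0.8, 10.1]
width: 0.0096
grip_force: 40.0
```

Contact with the floor. Release, rise, and head for the medium spanner.

Call:
move_arm(targets=[[[0,0,-0.1],[0,0,0],30],[[0,0,0],[0,0,0],30],[[0,0,0],[0,0,0],30],[[0,0,0],[0,0,0],30],[[0,0,-1.5],[0,0,0],30],[[0,0,-4],[0,0,0],30],[[0,0,-5],[0,0,0],35],[[0,0,-5],[0,0,0],35]])

```text
time: 12.18
ee_pos: [0.4583, -0.1212, 0.165]
eef_rot: [1.0, 0.021, 0.0, 0.0]
ft_force: [1.8, -0.5, 0.1]
width: 0.0298
grip_force: 0.0
```

Run:
```python
from plan import *
go((.50,-.06,.16),1.619,(.693,.094,.08))
```

```text
t 12.18 p [ 0.458 -0.121  0.165] th 0.0423 tilt [ 0.001 -0.    -1.   ] j7 -1.3940944840118934 w 0.0298 gf 0.0 F [ 1.776 -0.524  0.104]
 shift [ 4.428 -5.939  0.502] = 2 x [ 2.214 -2.97   0.251]
 turn wz -1.577 = 10 x -0.1577
 shift [14.445 20.018  8.017] = 6 x [2.408 3.336 1.336]
```

Call:
move_arm(targets=[[[2.2,-3,0.2],[0,0,0],35],[[2.2,-3,0.2],[0,0,0],35],[[0,0,0],[0,0,-0.1577],35],[[0,0,0],[0,0,-0.1577],35],[[0,0,0],[0,0,-0.1577],35],[[0,0,0],[0,0,-0.1577],35],[[0,0,0],[0,0,-0.1577],35],[[0,0,0],[0,0,-0.1577],35],[[0,0,0],[0,0,-0.1577],35],[[0,0,0],[0,0,-0.1577],35],[[0,0,0],[0,0,-0.1577],35],[[0,0,0],[0,0,-0.1577],35],[[2.4,3.3,0.3],[0,0,0],35],[[2.4,3.3,0.3],[0,0,0],35],[[2.4,3.3,1.5],[0,0,0],35],[[2.4,3.3,2],[0,0,0],35],[[2.4,3.3,2],[0,0,0],35],[[2.4,3.3,2],[0,0,0],35],[[0,0,0],[0,0,0],35],[[0,0,0],[0,0,0],35]])

```text
time: 14.68
ee_pos: [0.6907, 0.0932, 0.0782]
eef_rot: [0.69, 0.724, 0.0, 0.0]
ft_force: [0.2, -0.6, 0.8]
width: 0.0304
grip_force: 0.0
```

Run:
```python
from plan import *
c=snap(r,'wrist','w3')
go(1.619,(.693,.095,.05),(.693,.095,.003))
cv2.imwrite('pics/w3b.png',c['image'])
```

```text
t 14.72 p [0.691 0.093 0.079] th 1.6179 tilt [ 0.001 -0.001 -1.   ] j7 -0.40153311344072207 w 0.0309 gf 0.0 F [ 1.191 -0.742  0.591]
 turn wz -0.001 = 1 x -0.0011
 shift [0.227 0.225 2.864] = 1 x [0.227 0.225 2.864]
 shift [ 0.003 -0.005  4.7  ] = 1 x [ 0.003 -0.005  4.7  ]
```

View pics/w3b.png

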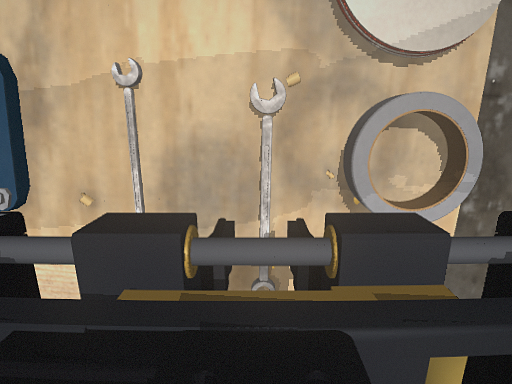

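Run:
```python
from plan import *
q=p2w('w3',[(268,79),(266.8,120),(264,230)],.007)[:,:2]; d=q[1]-q[2]; d/=np.linalg.norm(d); t=(q[0]-q[1])@d
m=q[1]+d*t-d*.094; print(q.ravel(),np.arctan2(d[1],d[0]),m)
go((m[0],m[1],.003))
```

```text
[0.691 0.19  0.691 0.161 0.694 0.072] 1.5969834003525878 [0.693 0.097]
t 14.72 p [0.691 0.093 0.079] th 1.6179 tilt [ 0.001 -0.001 -1.   ] j7 -0.40153311344072207 w 0.0309 gf 0.0 F [ 1.191 -0.742  0.591]
 shift [0.381 0.22  7.564] = 2 x [0.19  0.11  3.782]
```

Call:
move_arm(targets=[[[0.2,0.1,2.5],[0,0,0.01],35],[[0.1,0.1,2.5],[0,0,0],35],[[0,0,1.5],[0,0,0],35],[[0,0,0.8],[0,0,0],35],[[0,0,0],[0,0,0],35],[[0,0,0],[0,0,0],35]])

```text
time: 15.48
ee_pos: [0.6931, 0.0969, 0.0052]
eef_rot: [0.694, 0.72, 0.001, 0.0]
ft_force: [-0.1, 0.2, 0.5]
width: 0.0305
grip_force: 0.0
```

Call:
move_arm(targets=[[[0,0,0.2],[0,0,0],35],[[0,0,0],[0,0,0],0],[[0,0,0],[0,0,0],0],[[0,0,0],[0,0,0],0],[[0,0,0],[0,0,0],0],[[0,0,0],[0,0,0],0],[[0,0,-1.0],[0,0,0],0],[[0,0,-2.0],[0,0,0],0],[[0,0,-3.0],[0,0,0],0],[[0,0,-3.0],[0,0,0],0],[[0,0,-3.0],[0,0,0],0],[[0,0,-3.0],[0,0,0],0],[[0,0,-1.0],[0,0,0],0]], grip_force=40)

```text
time: 17.1
ee_pos: [0.6935, 0.0972, 0.1658]
eef_rot: [0.693, 0.72, 0.002, 0.001]
ft_force: [0.3, 0.2, -0.3]
width: 0.0071
grip_force: 40.0
```

Run:
```python
from plan import *
go((.50,-.07,.17),.092,(.439,-.314,.17),(.439,-.314,.08))
```

```text
t 17.1 p [0.693 0.097 0.166] th 1.6089 tilt [ 0.004  0.001 -1.   ] j7 -0.3858478340175931 w 0.0071 gf 40.0 F [ 0.319  0.246 -0.337]
 shift [-15.973 -19.968  -0.507] = 6 x [-2.662 -3.328 -0.084]
 turn wz 1.517 = 10 x 0.1517
 shift [-8.316 23.736  0.093] = 6 x [-1.386  3.956  0.016]
 shift [-0.004 -0.037  9.   ] = 2 x [-0.002 -0.018  4.5  ]
```

Call:
move_arm(targets=[[[-2.66,-3.33,-0.1],[0,0,0],0],[[-2.66,-3.33,-0.1],[0,0,0],0],[[-2.66,-3.33,-0.1],[0,0,0],0],[[-2.66,-3.33,-0.1],[0,0,0],0],[[-2.66,-3.33,-0.1],[0,0,0],0],[[-2.66,-3.33,0],[0,0,0],0],[[0,0,0],[0,0,0.1517],0],[[0,0,0],[0,0,0.1517],0],[[0,0,0],[0,0,0.1517],0],[[0,0,0],[0,0,0.1517],0],[[0,0,0],[0,0,0.1517],0],[[0,0,0],[0,0,0.1517],0],[[0,0,0],[0,0,0.1517],0],[[0,0,0],[0,0,0.1517],0],[[0,0,0],[0,0,0.1517],0],[[0,0,0],[0,0,0.1517],0],[[-1.4,4,0],[0,0,0],0],[[-1.4,4,0],[0,0,0],0],[[-1.4,4,0],[0,0,0],0],[[-1.4,4,0],[0,0,0],0]])

```text
time: 19.6
ee_pos: [0.4571, -0.2359, 0.1673]
eef_rot: [0.999, 0.046, -0.0, 0.0]
ft_force: [0.3, -0.1, -1.2]
width: 0.0073
grip_force: 40.0
```

Call:
move_arm(targets=[[[-1.3,3.8,0],[0,0,0],0],[[-1.3,3.8,1],[0,0,0],0],[[0,0,3],[0,0,0],0],[[0,0,3],[0,0,0],0],[[0,0,1],[0,0,0],0],[[0,0,0],[0,0,0],0],[[0,0,0],[0,0,0],0]])

```text
time: 20.48
ee_pos: [0.4397, -0.3132, 0.0886]
eef_rot: [0.999, 0.046, 0.001, 0.001]
ft_force: [0.3, -0.3, -1.1]
width: 0.0068
grip_force: 40.0
```

Run:
```python
from plan import *
d=snap(r,'side','s4')
go(.092,(.439,-.314,.05),(.439,-.314,.009))
cv2.imwrite('pics/v4.png',cv2.resize(d['image'][230:355,145:285],None,fx=4.4,fy=4.4,interpolation=cv2.INTER_CUBIC))
```

```text
t 20.52 p [ 0.44  -0.313  0.089] th 0.092 tilt [ 0.002 -0.001 -1.   ] j7 -1.039584596592531 w 0.0066 gf 40.0 F [ 0.359  0.051 -1.684]
 turn wz -0.0 = 1 x -0.0
 shift [-0.08   0.064  3.863] = 1 x [-0.08   0.064  3.863]
 shift [-0.006 -0.006  4.1  ] = 1 x [-0.006 -0.006  4.1  ]
```

View pics/v4.png

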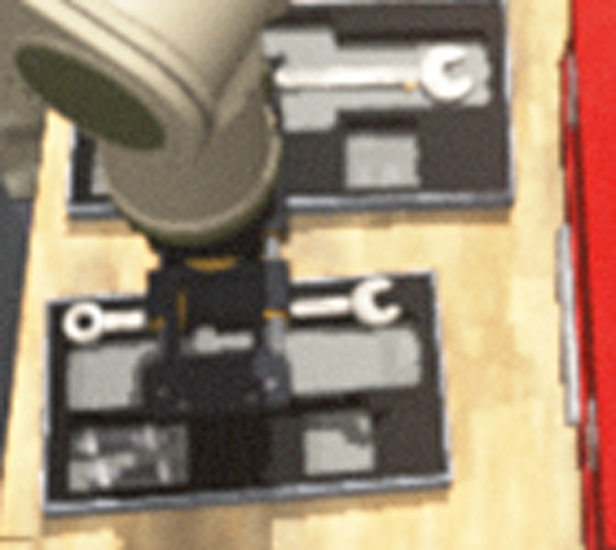

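Run:
```python
from plan import *
B=lambda p:(np.array(p,float)+.5)/4.4-.5+[145,230]
q=p2w('s4',B([(63,322),(402,300)]),.09);print(q,q.mean(0),np.linalg.norm(q[1]-q[0]), np.arctan2(*(q[1]-q[0])[1::-1]))
print(p2w('s4',B([(475,72)]),.013))
```

```text
[[ 0.344 -0.319  0.09 ]
 [ 0.535 -0.303  0.09 ]] [ 0.439 -0.311  0.09 ] 0.1919191762665376 0.08303825234185759
[[ 0.575 -0.117  0.013]]
```

Spanner is centred on the tool (mid 0.439, −0.311). Lower.

Call:
move_arm(targets=[[[-0.1,0.1,2.0],[0,0,0],0],[[0,0,2.0],[0,0,0],0],[[0,0,1.5],[0,0,0],0],[[0,0,1.2],[0,0,0],0],[[0,0,0.6],[0,0,0],0],[[0,0,0.3],[0,0,0],0],[[0,0,0.2],[0,0,0],0],[[0,0,0.1],[0,0,0],0],[[0,0,0],[0,0,0],0]])

```text
time: 21.65
ee_pos: [0.4382, -0.3141, 0.0085]
eef_rot: [0.999, 0.046, 0.0, 0.0]
ft_force: [0.7, 0.3, -1.7]
width: 0.0072
grip_force: 40.0
```

Call:
move_arm(targets=[[[0,0,0.1],[0,0,0],0],[[0,0,0.08],[0,0,0],0],[[0,0,0.05],[0,0,0],0],[[0,0,0],[0,0,0],0]])

```text
time: 22.15
ee_pos: [0.4382, -0.3141, 0.0072]
eef_rot: [0.999, 0.046, 0.0, 0.0]
ft_force: [-4.9, 2.6, 12.8]
width: 0.0071
grip_force: 40.0
```

Call:
move_arm(targets=[[[0,0,-0.1],[0,0,0],30],[[0,0,0],[0,0,0],30],[[0,0,0],[0,0,0],30],[[0,0,0],[0,0,0],30],[[0,0,-1.5],[0,0,0],30],[[0,0,-4],[0,0,0],55],[[0,0,-5],[0,0,0],55],[[0,0,-5],[0,0,0],55],[[0,0,-5],[0,0,0],55],[[0,0,-3.5],[0,0,0],55]])

```text
time: 23.4
ee_pos: [0.4384, -0.3139, 0.2508]
eef_rot: [0.999, 0.046, 0.001, 0.001]
ft_force: [0.8, 0.7, -0.8]
width: 0.0479
grip_force: 0.0
```

Run:
```python
from plan import *
go(.203,(.50,.1,.25),(.505,.355,.2))
```

```text
t 23.4 p [ 0.438 -0.314  0.251] th 0.0922 tilt [ 0.003 -0.002 -1.   ] j7 -0.9874864552895075 w 0.0479 gf 0.0 F [ 0.822  0.724 -0.76 ]
 turn wz -0.111 = 1 x -0.1108
 shift [ 14.376 -39.301   0.027] = 9 x [ 1.597 -4.367  0.003]
 shift [  5.618 -24.887   4.957] = 6 x [ 0.936 -4.148  0.826]
```

Call:
move_arm(targets=[[[0,0,0],[0,0,-0.11],55],[[1.6,-4.4,0],[0,0,0],55],[[1.6,-4.4,0],[0,0,0],55],[[1.6,-4.4,0],[0,0,0],55],[[1.6,-4.4,0],[0,0,0],55],[[1.6,-4.4,0],[0,0,0],55],[[1.6,-4.4,0],[0,0,0],55],[[1.6,-4.4,0],[0,0,0],55],[[1.6,-4.4,0],[0,0,0],55],[[1.6,-4.4,0],[0,0,0],55],[[0.7,-4.1,0],[0,0,0],55],[[0.7,-4.1,0],[0,0,0],55],[[0.7,-4.1,0],[0,0,0],55],[[0.7,-4.1,0],[0,0,0],55],[[0.7,-4.1,2],[0,0,0],55],[[0.7,-4.1,3],[0,0,0],55],[[0,0,0],[0,0,0],55],[[0,0,0],[0,0,0],55]])

```text
time: 25.65
ee_pos: [0.4919, 0.3519, 0.1979]
eef_rot: [0.995, 0.101, 0.0, 0.0]
ft_force: [1.4, 0.2, 0.7]
width: 0.048
grip_force: 0.0
```

Run:
```python
from plan import *
c=snap(r,'wrist','w5')
go(.203,(.5179,.3553,.1))
cv2.imwrite('pics/w5b.png',cv2.resize(c['image'],(800,600),interpolation=cv2.INTER_CUBIC))
```

```text
t 25.7 p [0.492 0.352 0.198] th 0.2006 tilt [ 0.002 -0.    -1.   ] j7 -2.2963792395156553 w 0.0477 gf 0.0 F [-0.805 -1.361  0.215]
 turn wz -0.002 = 1 x -0.0024
 shift [2.563 0.141 9.825] = 3 x [0.854 0.047 3.275]
```

View pics/w5b.png

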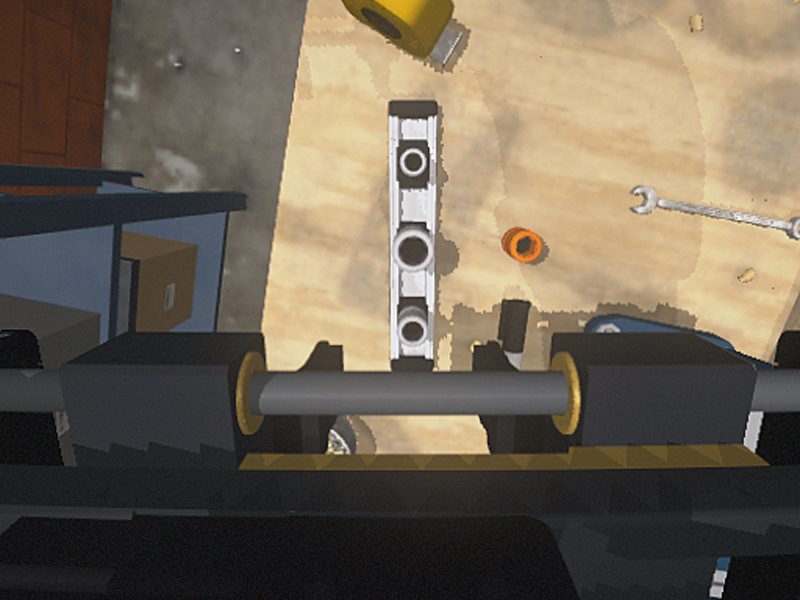

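Run:
```python
from plan import *
A=lambda p:(np.array(p,float)+.5)*.64-.5
q=p2w('w5',A([(413,249),(411.5,327),(413,161)]),[.05,.044,.038]); print(q,np.linalg.norm(q[0]-q[1:],axis=1),np.arctan2(*(q[2]-q[1])[1::-1]))
go((q[0,0],q[0,1],.09),(q[0,0],q[0,1],.03))
```

```text
[[0.517 0.355 0.05 ]
 [0.462 0.345 0.044]
 [0.573 0.367 0.038]] [0.056 0.058] 0.194061074408915
t 25.7 p [0.492 0.352 0.198] th 0.2006 tilt [ 0.002 -0.    -1.   ] j7 -2.2963792395156553 w 0.0477 gf 0.0 F [-0.805 -1.361  0.215]
 shift [ 2.478  0.105 10.825] = 3 x [0.826 0.035 3.608]
 shift [-0.009 -0.002  6.   ] = 2 x [-0.005 -0.001  3.   ]
```

Call:
move_arm(targets=[[[0.85,0.05,3.6],[0,0,0],55],[[0.85,0.05,3.6],[0,0,0],55],[[0.83,0,3.6],[0,0,0],55],[[0,0,2.5],[0,0,0],55],[[0,0,1.8],[0,0,0],55],[[0,0,1.2],[0,0,0],55],[[0,0,0.4],[0,0,0],55],[[0,0,0],[0,0,0],55],[[0,0,0],[0,0,0],55]])

```text
time: 26.82
ee_pos: [0.5169, 0.3567, 0.0308]
eef_rot: [0.995, 0.101, 0.001, -0.0]
ft_force: [0.0, 0.4, 0.3]
width: 0.0484
grip_force: 0.0
```

Call:
move_arm(targets=[[[0,0.13,0.05],[0,0,0],55],[[0,0,0],[0,0,0],0],[[0,0,0],[0,0,0],0],[[0,0,0],[0,0,0],0],[[0,0,0],[0,0,0],0],[[0,0,0],[0,0,0],0]], grip_force=50)

```text
time: 27.58
ee_pos: [0.517, 0.3546, 0.0296]
eef_rot: [0.995, 0.101, 0.0, 0.0]
ft_force: [0.1, -4.1, 4.4]
width: 0.0275
grip_force: 50.0
```

Call:
move_arm(targets=[[[0,0,-0.3],[0,0,0],0],[[0,0,-0.3],[0,0,0],0],[[0,0,-0.3],[0,0,0],0],[[0,0,-0.3],[0,0,0],0],[[0,0,-0.4],[0,0,0],0],[[0,0,-1.0],[0,0,0],0],[[0,0,-3.0],[0,0,0],0],[[0,0,-5],[0,0,0],0],[[0,0,-5],[0,0,0],0],[[0,0,-5],[0,0,0],0],[[0,0,-1],[0,0,0],0]])

```text
time: 28.95
ee_pos: [0.5174, 0.3567, 0.2502]
eef_rot: [0.995, 0.101, 0.003, -0.002]
ft_force: [0.3, 0.3, -1.5]
width: 0.028
grip_force: 50.0
```

Run:
```python
from plan import *
go((.5,.1,.25),(.518,-.178,.2),.041,(.518,-.178,.08))
```

```text
t 28.95 p [0.517 0.357 0.25 ] th 0.2023 tilt [ 0.005  0.004 -1.   ] j7 -2.2673784796784813 w 0.028 gf 50.0 F [ 0.336  0.323 -1.498]
 shift [-6.866 24.793 -0.085] = 6 x [-1.144  4.132 -0.014]
 shift [-3.851 27.608  4.905] = 6 x [-0.642  4.601  0.817]
 turn wz 0.161 = 2 x 0.0807
 shift [-0.069  0.032 12.   ] = 3 x [-0.023  0.011  4.   ]
```

Run:
```python
from plan import *
B=lambda p:(np.array(p,float)+.5)/4.4-.5+[145,230]
for z in (0,.1,.15,.2,.25): print(z,p2w('s4',B([(570,0),(560,235),(580,420)]),z)[:,:2].ravel())
```

```text
0 [ 0.637 -0.056  0.628 -0.224  0.638 -0.343]
0.1 [ 0.632 -0.113  0.624 -0.267  0.634 -0.376]
0.15 [ 0.63  -0.142  0.622 -0.289  0.631 -0.393]
0.2 [ 0.628 -0.17   0.62  -0.311  0.629 -0.41 ]
0.25 [ 0.626 -0.199  0.619 -0.332  0.627 -0.427]
```

Call:
move_arm(targets=[[[-1.1,4.1,0],[0,0,0],0],[[-1.1,4.1,0],[0,0,0],0],[[-1.1,4.1,0],[0,0,0],0],[[-1.1,4.1,0],[0,0,0],0],[[-1.1,4.1,0],[0,0,0],0],[[-1.1,4.1,0],[0,0,0],0],[[-1.1,4.6,0],[0,0,0],0],[[-1.1,4.6,0],[0,0,0],0],[[-1.1,4.6,0],[0,0,0],0],[[-1.1,4.6,0],[0,0,0],0],[[0,0,0],[0,0,-0.157],0],[[0,0,0],[0,0,-0.157],0],[[0,0,0],[0,0,-0.157],0],[[0,0,0],[0,0,-0.157],0],[[0,0,0],[0,0,-0.157],0],[[0,0,0],[0,0,-0.157],0],[[0,0,0],[0,0,-0.157],0],[[0,0,0],[0,0,-0.157],0],[[0,0,0],[0,0,-0.157],0],[[0,0,0],[0,0,-0.157],0]])

```text
time: 31.45
ee_pos: [0.4949, -0.0879, 0.2451]
eef_rot: [0.63, 0.776, -0.0, -0.0]
ft_force: [1.4, -0.4, -1.5]
width: 0.0283
grip_force: 50.0
```

Call:
move_arm(targets=[[[0,0,0],[0,0,-0.157],0],[[0,0,0],[0,0,-0.157],0],[[0,0,0],[0,0,-0.157],0],[[0,0,0],[0,0,-0.157],0],[[0,0,0],[0,0,-0.157],0],[[0,0,0],[0,0,-0.157],0],[[0,0,0],[0,0,-0.157],0],[[0,0,0],[0,0,-0.157],0],[[0,0,0],[0,0,-0.15],0],[[0,0,0],[0,0,0],0]])

```text
time: 32.7
ee_pos: [0.495, -0.088, 0.2453]
eef_rot: [-0.018, 1.0, 0.0, -0.0]
ft_force: [-0.2, 0.1, -1.0]
width: 0.0278
grip_force: 50.0
```

Run:
```python
from plan import *
go(3.1826,(.517,-.178,.08),(.517,-.178,.03))
```

```text
t 32.7 p [ 0.495 -0.088  0.245] th -3.106 tilt [-0.  0. -1.] j7 1.6246821412218686 w 0.0278 gf 50.0 F [-0.226  0.097 -0.95 ]
 turn wz -0.005 = 1 x -0.0054
 shift [-1.836 -9.083 16.524] = 4 x [-0.459 -2.271  4.131]
 shift [-0.002 -0.001  5.   ] = 2 x [-0.001 -0.     2.5  ]
```

Call:
move_arm(targets=[[[-0.46,-2.27,4.1],[0,0,0],0],[[-0.46,-2.27,4.1],[0,0,0],0],[[-0.46,-2.27,4.1],[0,0,0],0],[[-0.46,-2.27,4.1],[0,0,0],0],[[0,0,2.0],[0,0,0],0],[[0,0,1.5],[0,0,0],0],[[0,0,0],[0,0,0],0],[[0,0,0],[0,0,0],0]])

```text
time: 33.7
ee_pos: [0.5178, -0.1779, 0.0478]
eef_rot: [-0.018, 1.0, -0.0, 0.001]
ft_force: [-0.6, 0.5, -1.4]
width: 0.0281
grip_force: 50.0
```

Run:
```python
from plan import *
c=snap(r,'wrist','w6'); d=snap(r,'side','s6')
go((.517,-.178,.0235))
a=d['image'][220:290,180:275]
cv2.imwrite('pics/v6.png',np.hstack([cv2.resize(c['image'],(400,300)),cv2.resize(a,(400,300),interpolation=cv2.INTER_CUBIC)]))
```

```text
t 33.8 p [ 0.518 -0.178  0.048] th -3.1053 tilt [ 0.002 -0.001 -1.   ] j7 1.6037790946547492 w 0.0281 gf 50.0 F [-0.323 -0.814 -1.057]
 shift [0.072 0.034 2.424] = 1 x [0.072 0.034 2.424]
```

View pics/v6.png

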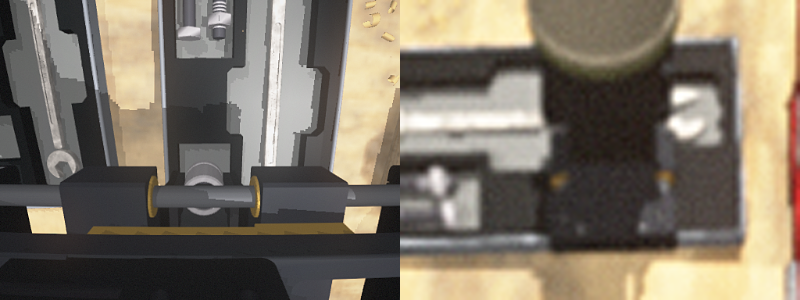

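Call:
move_arm(targets=[[[0.05,0,1.0],[0,0,0],0],[[0,0,0.7],[0,0,0],0],[[0,0,0.3],[0,0,0],0],[[0,0,0.2],[0,0,0],0],[[0,0,0.1],[0,0,0],0],[[0,0,0.1],[0,0,0],0],[[0,0,0],[0,0,0],0]])

```text
time: 34.67
ee_pos: [0.5166, -0.1784, 0.0227]
eef_rot: [-0.018, 1.0, -0.0, 0.0]
ft_force: [0.2, 0.2, -1.4]
width: 0.0277
grip_force: 50.0
```

Call:
move_arm(targets=[[[0,0,0.07],[0,0,0],0],[[0,0,0.05],[0,0,0],0],[[0,0,0],[0,0,0],0],[[0,0,0],[0,0,0],0]])

```text
time: 35.17
ee_pos: [0.5167, -0.1783, 0.0225]
eef_rot: [-0.018, 1.0, -0.0, 0.0]
ft_force: [-4.5, 1.3, 12.1]
width: 0.0279
grip_force: 50.0
```

Call:
move_arm(targets=[[[0,0,-0.1],[0,0,0],43],[[0,0,0],[0,0,0],43],[[0,0,0],[0,0,0],43],[[0,0,0],[0,0,0],43],[[0,0,-1.5],[0,0,0],43],[[0,0,-4],[0,0,0],43],[[0,0,-5],[0,0,0],50],[[0,0,-5],[0,0,0],50],[[0,0,-5],[0,0,0],50],[[0,0,-2],[0,0,0],50]])

```text
time: 36.42
ee_pos: [0.5175, -0.178, 0.2516]
eef_rot: [-0.018, 1.0, -0.001, 0.002]
ft_force: [0.4, 0.4, -0.2]
width: 0.0435
grip_force: 0.0
```

Run:
```python
from plan import *
snap(r,'side','s7')
go((.5,-.03,.25),3.34,(.49,.1,.25),(.462,.345,.2),(.462,.345,.07))
```

```text
t 36.48 p [ 0.518 -0.178  0.253] th -3.1049 tilt [ 0.006 -0.003 -1.   ] j7 1.732509277018702 w 0.0432 gf 0.0 F [ 0.2  -0.47  1.55]
 shift [ 1.25  14.877  0.242] = 3 x [0.417 4.959 0.081]
 turn wz -0.162 = 2 x -0.0809
 shift [-1.582 12.942 -0.03 ] = 3 x [-0.527  4.314 -0.01 ]
 shift [-2.056 24.586  4.938] = 6 x [-0.343  4.098  0.823]
 shift [ 0.072  0.039 13.   ] = 3 x [0.024 0.013 4.333]
```

Call:
move_arm(targets=[[[0.4,4.9,0],[0,0,0],55],[[0.4,4.9,0],[0,0,0],55],[[0.4,4.9,0],[0,0,0],55],[[0,0,0],[0,0,-0.081],55],[[0,0,0],[0,0,-0.081],55],[[-0.5,4.3,0],[0,0,0],55],[[-0.5,4.3,0],[0,0,0],55],[[-0.5,4.3,0],[0,0,0],55],[[-0.35,4.1,0],[0,0,0],55],[[-0.35,4.1,0],[0,0,0],55],[[-0.35,4.1,0],[0,0,0],55],[[-0.35,4.1,0],[0,0,0],55],[[-0.35,4.1,2],[0,0,0],55],[[-0.35,4.1,3],[0,0,0],55],[[0,0,4],[0,0,0],55],[[0,0,4],[0,0,0],55],[[0,0,3],[0,0,0],55],[[0,0,0],[0,0,0],55],[[0,0,0],[0,0,0],55]])

```text
time: 38.85
ee_pos: [0.4609, 0.3435, 0.0888]
eef_rot: [-0.099, 0.995, 0.0, 0.001]
ft_force: [0.1, -0.6, -0.6]
width: 0.0479
grip_force: 0.0
```

Run:
```python
from plan import *
c=snap(r,'wrist','w8')
go(3.34,(.462,.3445,.0305))
cv2.imwrite('pics/w8b.png',c['image'])
```

```text
t 38.9 p [0.461 0.344 0.089] th -2.9434 tilt [ 0.002  0.001 -1.   ] j7 0.7067847344311864 w 0.0477 gf 0.0 F [ 0.294 -0.523 -0.226]
 turn wz -0.0 = 1 x -0.0002
 shift [-0.089  0.073  5.852] = 2 x [-0.045  0.036  2.926]
```

View pics/w8b.png

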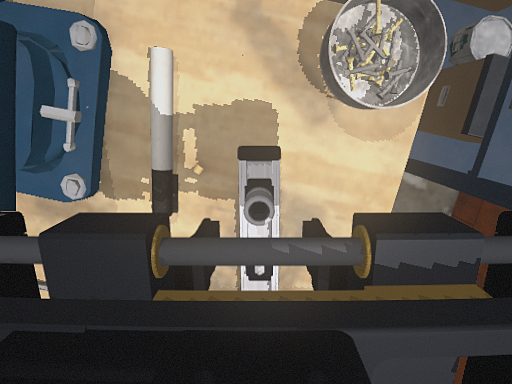

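Run:
```python
from plan import *
print(p2w('w8',[(259.5,207)],.044))
```

```text
[[0.456 0.344 0.044]]
```

Call:
move_arm(targets=[[[0.05,0.05,2.5],[0,0,0],55],[[0,0,1.8],[0,0,0],55],[[0,0,1.0],[0,0,0],55],[[0,0,0.5],[0,0,0],55],[[0,0,0],[0,0,0],55],[[0,0,0],[0,0,0],55]])

```text
time: 39.65
ee_pos: [0.4602, 0.3436, 0.0299]
eef_rot: [-0.099, 0.995, 0.0, 0.0]
ft_force: [-0.6, -0.2, -0.2]
width: 0.0479
grip_force: 0.0
```

Call:
move_arm(targets=[[[0,0,0],[0,0,0],0],[[0,0,0],[0,0,0],0],[[0,0,0],[0,0,0],0],[[0,0,0],[0,0,0],0],[[0,0,0],[0,0,0],0],[[0,0,0],[0,0,0],0],[[0,0,-0.3],[0,0,0],0],[[0,0,-0.3],[0,0,0],0],[[0,0,-0.3],[0,0,0],0],[[0,0,-0.3],[0,0,0],0],[[0,0,-0.4],[0,0,0],0],[[0,0,-1.0],[0,0,0],0],[[0,0,-3.0],[0,0,0],0],[[0,0,-5],[0,0,0],0],[[0,0,-5],[0,0,0],0],[[0,0,-5],[0,0,0],0],[[0,0,-1.5],[0,0,0],0]], grip_force=50)

```text
time: 41.78
ee_pos: [0.4604, 0.3445, 0.2541]
eef_rot: [-0.099, 0.995, 0.001, 0.002]
ft_force: [-0.4, 0.7, -0.9]
width: 0.0216
grip_force: 50.0
```

Run:
```python
from plan import *
go((.49,.1,.25),(.48,-.25,.25),3.2335,(.497,-.361,.06))
```

```text
t 41.77 p [0.46  0.344 0.254] th -2.9429 tilt [ 0.004  0.003 -1.   ] j7 0.8040045501536952 w 0.0216 gf 50.0 F [-0.399  0.71  -0.859]
 shift [  1.922 -24.553   0.359] = 5 x [ 0.384 -4.911  0.072]
 shift [  7.888 -34.114  -0.092] = 8 x [ 0.986 -4.264 -0.012]
 turn wz 0.107 = 1 x 0.1067
 shift [ -0.591 -11.241  18.984] = 5 x [-0.118 -2.248  3.797]
```

Call:
move_arm(targets=[[[0.4,-4.9,0],[0,0,0],0],[[0.4,-4.9,0],[0,0,0],0],[[0.4,-4.9,0],[0,0,0],0],[[0.4,-4.9,0],[0,0,0],0],[[0.4,-4.9,0],[0,0,0],0],[[1,-4.3,0],[0,0,0],0],[[1,-4.3,0],[0,0,0],0],[[1,-4.3,0],[0,0,0],0],[[1,-4.3,0],[0,0,0],0],[[1,-4.3,0],[0,0,0],0],[[1,-4.3,0],[0,0,0],0],[[1,-4.3,0],[0,0,0],0],[[1,-4.3,0],[0,0,0],0],[[0,0,0],[0,0,0.107],0],[[-0.1,-2.8,3],[0,0,0],0],[[-0.1,-2.8,3.5],[0,0,0],0],[[-0.1,-2.8,3.5],[0,0,0],0],[[-0.2,-2.8,3.5],[0,0,0],0],[[0,0,3],[0,0,0],0],[[0,0,0],[0,0,0],0]])

```text
time: 44.28
ee_pos: [0.4915, -0.3638, 0.0827]
eef_rot: [-0.046, 0.999, 0.002, -0.002]
ft_force: [-0.0, -0.1, 0.2]
width: 0.0217
grip_force: 50.0
```

Run:
```python
from plan import *
go(3.2335,(.497,-.361,.0235))
```

```text
t 44.27 p [ 0.491 -0.364  0.083] th -3.0502 tilt [-0.004  0.004 -1.   ] j7 1.9879138108952517 w 0.0217 gf 50.0 F [-0.015 -0.09   0.245]
 turn wz -0.001 = 1 x -0.0005
 shift [-0.595  0.205  5.919] = 2 x [-0.297  0.103  2.959]
```

Call:
move_arm(targets=[[[-0.3,0.1,1.5],[0,0,0],0],[[-0.25,0.1,1.5],[0,0,0],0],[[0,0,0.6],[0,0,0],0],[[0,0,0],[0,0,0],0],[[0,0,0],[0,0,0],0]])

```text
time: 44.9
ee_pos: [0.4986, -0.3627, 0.0499]
eef_rot: [-0.046, 0.999, -0.0, 0.0]
ft_force: [0.5, -1.3, -0.2]
width: 0.0212
grip_force: 50.0
```

Call:
move_arm(targets=[[[0.15,0.17,1.0],[0,0,0],0],[[0,0,0.7],[0,0,0],0],[[0,0,0.4],[0,0,0],0],[[0,0,0.25],[0,0,0],0],[[0,0,0.15],[0,0,0],0],[[0,0,0.1],[0,0,0],0],[[0,0,0],[0,0,0],0]])

```text
time: 45.78
ee_pos: [0.4968, -0.3609, 0.0234]
eef_rot: [-0.046, 0.999, -0.0, 0.0]
ft_force: [0.3, -0.2, -0.5]
width: 0.0219
grip_force: 50.0
```

Call:
move_arm(targets=[[[0,0,0.06],[0,0,0],0],[[0,0,0.05],[0,0,0],0],[[0,0,0],[0,0,0],0],[[0,0,0],[0,0,0],0]])

```text
time: 46.28
ee_pos: [0.4968, -0.361, 0.0224]
eef_rot: [-0.046, 0.999, -0.0, 0.0]
ft_force: [-0.2, 0.2, 1.8]
width: 0.0218
grip_force: 50.0
```

Just touching; release and rise.

Call:
move_arm(targets=[[[0,0,0.03],[0,0,0],0],[[0,0,0],[0,0,0],36],[[0,0,0],[0,0,0],36],[[0,0,0],[0,0,0],36],[[0,0,0],[0,0,0],36],[[0,0,-1.5],[0,0,0],36],[[0,0,-4],[0,0,0],36],[[0,0,-5],[0,0,0],36],[[0,0,-5],[0,0,0],36],[[3,0,-5],[0,0,0],36],[[3,-4,0],[0,0,0],36],[[2,-5,0],[0,0,0],36],[[2,-5,0],[0,0,0],36],[[0,-5,0],[0,0,0],36],[[0,0,0],[0,0,0],36]])

```text
time: 48.15
ee_pos: [0.4126, -0.5626, 0.2262]
eef_rot: [-0.043, 0.999, 0.0, -0.0]
ft_force: [0.9, 1.4, 0.8]
width: 0.0313
grip_force: 0.0
```

Run:
```python
from plan import *
d=snap(r,'side','s9'); go()
a=d['image']
cv2.imwrite('pics/v9.png',cv2.resize(a[220:350,145:285],None,fx=4.6,fy=4.6,interpolation=cv2.INTER_CUBIC))
cv2.imwrite('pics/v10.png',cv2.resize(a[90:225,160:350],None,fx=3,fy=3,interpolation=cv2.INTER_CUBIC))
```

```text
t 48.2 p [ 0.414 -0.56   0.227] th -3.0521 tilt [ 0.     0.001 -1.   ] j7 2.3481922254197483 w 0.0314 gf 0.0 F [ 0.011  1.093 -0.113]
```

View pics/v9.png

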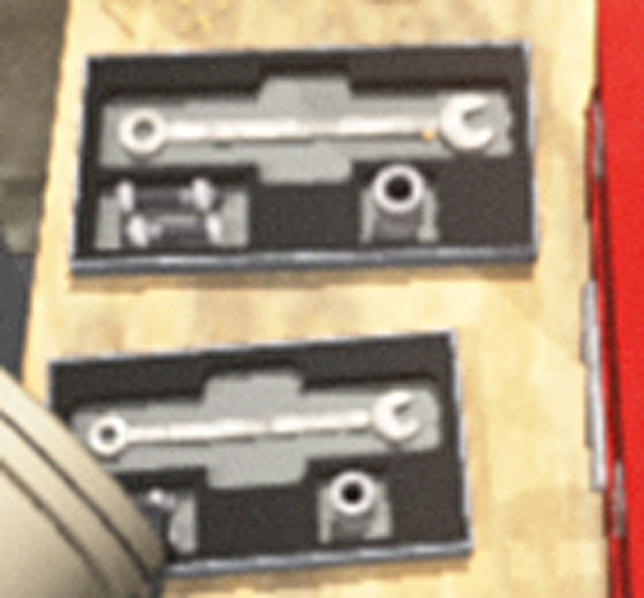

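View pics/v10.png

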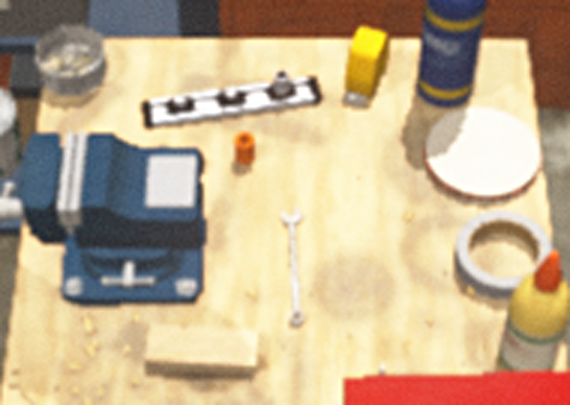

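Run:
```python
from plan import *
B=lambda p:(np.array(p,float)+.5)/4.6-.5+[145,220]
q=p2w('s9',B([(118,131),(495,122),(88,435),(422,415),(399,188),(352,493)]),[.012,.012,.012,.012,.043,.037])[:,:2]
for o,a,ps in [((.4597,-.1417),.0407,[q[:2].mean(0),q[4]]),((.4404,-.3316),.0919,[q[2:4].mean(0),q[5]])]:
    print(np.array([R.from_euler('z',-a).apply([*(p-o),0])[:2] for p in ps]))
print(r.close_job())
```

```text
[[-0.001  0.021]
 [ 0.056 -0.038]]
[[-0.     0.018]
 [ 0.054 -0.034]]
the job is handed in; nothing more can be done
None
```

Both kits are made up and the job was handed in at about 48 s. In the last pictures both spanners lay flat in their slots and both sockets stood upright in their square recesses, each within about 1 mm of centre by my measurement. The smallest spanner and socket were still in place; I have not seen the judge's verdict.

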